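# Unload the jar capper

## Robot

A 7-joint arm with a two-finger parallel gripper is mounted at the origin on the work surface. World frame = base frame: x ahead of the robot, y to its left, z up, the work surface at z = 0. Lengths are in m, angles in degrees, forces in N, time in s.
With the tool pointing down it reaches from about 0.425 to 0.975 m from the base axis. Payload 16.7 kg.
Tool frame: the origin (TCP) lies midway between the tips of the shut fingers; the grasp point (between the pads) lies 19 mm behind it; z points along the fingers, y is the line along which they close (so a half turn about z gives the same grasp; the last joint's range is limited). The gripper opens to 85 mm and grips with 20 to 120 N. Pads are 22 mm wide; open, the fingers measure 114 mm over their backs; the gripper's body (76 mm by 85 mm) begins 54 mm behind the grasp point. The pads swing forward as they close: fully open they stand 13 mm farther back than shut.
Start: joints at [68.153, 24.414, 4.234, 92.017, -1.954, 63.644, -3.845], TCP at [0.155, -0.657, 0.231] pointing down, gripper open.
Joint ranges: [-163.25, 163.25], [-28.42, 122.38], [-70.27, 78.77], [12.13, 141.07], [-58.53, 238.53], [9.26, 117.41], [-156.51, 156.51]. Speed limits (degrees/s): [108.29, 108.29, 136.94, 136.94, 172.46, 172.46, 172.46].

## Interface

Orientations are given as a 3x3 rotation matrix whose columns are the frame's x, y, z axes.
In Python, from bench import arm, vision gives the robot as it stands.
- The arm moves only by the tool drive_tool, never from a script. Its argument "increments" is a list of rows, each a list of 4 numbers: the shift along the tool's x, y, z in mm, then the turn about the tool's z in rad. A call has 1 to 10 rows; each row is the pose to reach, as a shift and turn from the pose commanded when the call began, along the tool's axes at that moment; what a row does not reach only later rows make up. A row lasts 1/8 s, in which the tool goes at most 62.5 mm and 10.7 degrees, less where a joint would pass 70% of its speed; a pose out of reach is approached as far as the arm can. A call with a gripper value outside its range is refused whole. "claw" is the closure in counts, from 0 (fully open) to 255 (shut), set as the call begins (left out, the last holds). The fingers move at their own pace and stop on an object; the grip force is fixed at half the most. Time passes only in rows, so rows that repeat a pose let the fingers close. It gives the time, the measured TCP pose, the force, the opening and the grip force at its end, in the units of the state.
- arm.observe(): the state, without advancing time (a new reading comes with each control period).
- vision.camera(name): name is "scene" or "top"; returns a dict with "frame" (384x512x3 uint8, red, green, blue), "vertical_fov" (degrees; the focal length in pixels is half the picture's height over the tangent of half this angle, whatever the lens; pixels are square), "cx", "cy" (the principal point, pixels), "origin" and "rotation" of the camera in the world. Camera axes: x right, y up, looking along -z (the intrinsics and any distortion apply to the point x, -y, -z); pixel columns grow to the right and rows downward; lengths in m; the calibration is good to about 2 mm. A picture is of the moment at which its call begins. There is no depth.
- arm.finish_job(): hands the job in; it is judged then, once.
The state is a dict: "clock": time; "qpos": joint angles; "qvel": joint speeds; "joint_torque": joint torques, N m; "tool_pos": TCP position; "eef_rot": TCP orientation; "wrist_force": force on the tool from outside, world axes, zero at the start; "ft_torque": the same for the moment, N m; "finger_gap": finger opening in m; "grasp_force": force on a finger pad.
Only numpy, scipy, OpenCV 4.12 (cv2) and the standard library are available. Lean on these libraries where they do the work, as an engineer would, in place of code of your own. Each camera call takes 0.05 s, during which the arm holds its last target. There are 200 camera calls.

## Task

The jar in the bench capper has just been closed. Hook a fingertip behind the upturned lip of the jar carriage and draw the carriage all the way out to its stop, with the jar riding on it; then push the jar sideways with the fingers, off the carriage and wholly onto the side table where the other capped jars stand. Do not lift or tip the jar, do not touch it before the carriage is out, leave the carriage out for the next jar, and leave all other jars and things where they stand.

Things in the scene. Friction and masses are not known exactly. Their poses are not given: they have to be found in the camera images.
- capper: Bench jar capper, 540 mm long, bolted down, on the robot's left; its front faces the robot's right (-y), turned up to 17 degrees. Origin: bench level (z = 0) on the carriage's centre line, straight below the jar's centre when the carriage is fully out. Own -x: the way the carriage is drawn out; own y across it; z up.
- head (a point): Centre of the underside of the capping head's chuck (74 mm in diameter), 170 mm above the bench and 170 mm along the capper's own x. The jar starts below it with 24 mm of air above its cap. The head arm above it covers the capper's own x = 140 to 370 mm, |y| below 41 mm; a column 490 mm tall stands behind.
- guard (a point): Middle of the round guard rail along the outer edge of the side table at the capper's own y = +184 mm, x = 80 mm; a like rail is at y = -184 mm. Rails are 306 mm long, parallel to the capper's own x, 10 mm thick, top 96 mm above the bench.
- carriage (a joint): How far the jar carriage is drawn out, m: 0 fully in under the head, 0.170 at its stop, fully out; it starts at 0. It slides level towards the capper's own -x with about 3 N of friction and some damping (8 N per m/s), has no spring and stays where left. It is a steel plate 90 mm wide, 215 mm long, 6 mm thick, its top 70 mm above the bench.
- lip (a point): Middle of the top edge of the carriage's upturned front lip, on its rear face (the face towards the jar); moves with the carriage. The lip is 90 mm wide, 26 mm high above the plate (its rolled top edge up to 7 mm thick, the lip itself 4 mm), its top 96 mm above the bench. Behind it the bare plate is free for at least 105 mm up to the jar.
- seat (a point): Point on top of the carriage plate, 70 mm above the bench, under the jar (its centre starts within 10 mm of here); 146 mm behind the lip point, moves with the carriage. Behind the jar a shallow white plastic vee stop, 12 mm high, crosses the plate; to both sides and in front the plate is open.
- jar: The closed jar standing on the carriage: amber glass, yellow cap, 66 mm in diameter, 76 mm tall, about 300 g (210 to 420 g). Origin: centre of its underside. z up.
- outfeed: Side table for capped jars: flat steel plate 300 mm long (own x, parallel to the capper's) and 130 mm wide (own y), told only by the two capped jars on its rear half. It may be on either side of the carriage. Origin: bench level below its centre, 80 mm behind and 113 mm beside the capper's origin. Top 68.5 mm above the bench, 1.5 mm below the carriage plate, 3 mm gap between, no rim there.
- infeed: The like side table on the other side of the carriage, same size and height and origin, on which two open empty jars stand. The closed jar does not belong there.
- capped1: A capped jar already on the outfeed table, same kind as the jar in the capper. Origin: centre of its underside.
- capped2: The second capped jar on the outfeed table, the same.
- empty1: An open empty glass jar on the infeed table, 66 mm in diameter, 66 mm tall. Origin: centre of its underside.
- empty2: The second open jar, the same.
- funnel: Red funnel standing mouth down on the bench, 112 mm wide, 92 mm tall. Origin: centre of its underside.
- ladle: Steel spoon 240 mm long lying on the bench.
- oil: Green glass bottle, 72 mm in diameter, 200 mm tall. Origin: centre of its underside.
- capbowl: Steel bowl 150 mm wide and 55 mm tall with a few caps in it. Origin: centre of its underside.
Not all that is in view belongs to the job. What is shaped like the jar but green or red is not meant.

How it is judged:
By the outcome, as a careful person would: the job done as asked, in the order asked, and still so for the second after the job is handed in, with the robot touching nothing.
It also fails if it takes over 56 s, if anything falls off the work surface, if the arm or the gripper's body presses on something with over 40 N, if the wrist force passes 120 N, or if a joint passes its speed limit or range.

## Working session

There is one attempt and no reset: what is moved stays moved. The work goes in short steps, Python scripts to look and compute and a tool call to move; the robot and the scene stay as the last step left them, time stands still between calls to the robot, and variables do not carry over. Pictures are saved under pics/ and viewed, at most 10 in all, crops included, and the job is handed in when it is done.

Besides the shell and the picture viewer there is one more tool, called after "Call:" as name(argument=value, ...) on one line, values as JSON. drive_tool: Moves the arm, as the interface text tells. Its arguments: {"type":"object","properties":{"increments":{"type":"array"},"claw":{"type":"number"}},"required":["increments"]}

```bash
mkdir -p pics; ls
python3 - <<'E'
from bench import arm, vision
import cv2, numpy as np, pickle
s=arm.observe()
for k,v in s.items(): print(k,np.round(v,3).tolist())
for n in("scene","top"):
    c=vision.camera(n); pickle.dump(c,open(f'{n}0.pkl','wb'))
    print(n,{k:(np.round(v,4).tolist() if not isinstance(v,str) else v) for k,v in c.items() if k!='frame'})
    cv2.imwrite(f'pics/{n}0.png',cv2.resize(c['frame'][:,:,::-1],(800,600),interpolation=cv2.INTER_CUBIC))
E
```

```text
pics
clock 0.0
qpos [68.153, 24.452, 4.233, 92.052, -1.953, 63.646, -3.843]
qvel [-0.023, 0.03, 0.092, -0.032, 0.076, 0.041, -0.007]
joint_torque [0.002, -94.983, 3.762, -46.352, 0.019, 0.01, -0.0]
tool_pos [0.155, -0.657, 0.231]
eef_rot [[0.973, 0.23, -0.0], [0.23, -0.973, 0.001], [-0.0, -0.001, -1.0]]
wrist_force [-0.139, -0.284, 0.082]
ft_torque [-0.018, -0.029, 0.016]
grasp_force 0.0
finger_gap 0.085
scene {'vertical_fov': 43.0249, 'cx': 264.1387, 'cy': 187.9681, 'origin': [-0.2477, 0.5723, 1.1287], 'rotation': [[-0.5855, 0.5742, -0.5723], [-0.8106, -0.4059, 0.422], [0.01, 0.711, 0.7031]]}
top {'vertical_fov': 56.1459, 'cx': 256.858, 'cy': 186.6194, 'origin': [0.4555, -0.0294, 1.3054], 'rotation': [[0.0048, 0.9973, -0.073], [-0.9999, 0.0055, 0.0102], [0.0106, 0.073, 0.9973]]}
```

View pics/scene0.png

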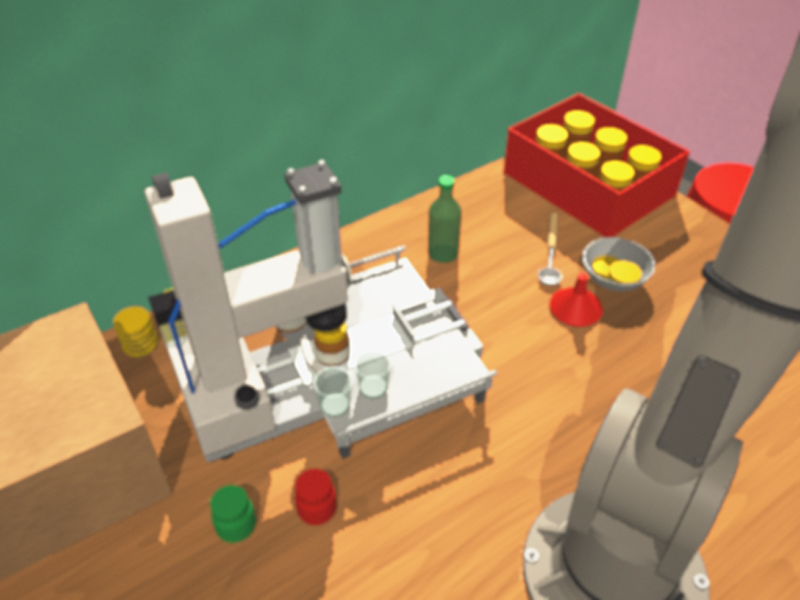

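View pics/top0.png

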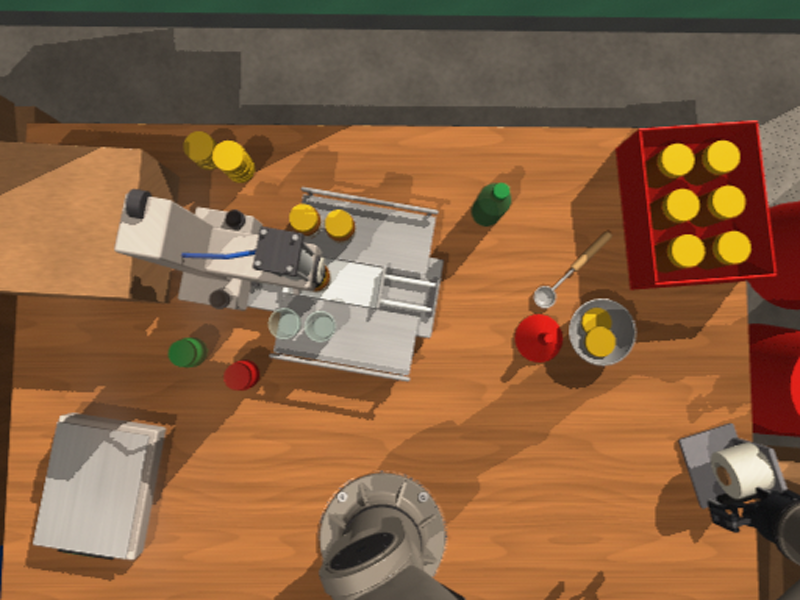

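Scene view: capper at left centre, with the amber jar under the head at (330,345). Two open empties stand on the near table at (333,385) and (373,372).
Top view (800x600): candidates for the jar meant:
- Amber jar with yellow cap under the head, about (322,275).
- Capped jars on the far table, (304,219) and (340,224).
- Crate jars, (680,160) and around.
- Green (187,352) and red (241,375) decoys.

Only the one under the head, on the carriage, fits. The outfeed table is therefore the far side (+x world). I'll enlarge to confirm and to get the rail ends.

```bash
cat > h.py <<'E'
import numpy as np, cv2, pickle
def ray(c,u,v):
    f=c['frame'].shape[0]/2/np.tan(np.radians(c['vertical_fov']/2))
    d=np.array([(u-c['cx'])/f,-(v-c['cy'])/f,-1.])
    return np.array(c['origin']),np.array(c['rotation'])@d
def onz(c,u,v,z):
    o,d=ray(c,u,v); return o+d*(z-o[2])/d[2]
def proj(c,p):
    f=c['frame'].shape[0]/2/np.tan(np.radians(c['vertical_fov']/2))
    q=np.array(c['rotation']).T@(np.array(p)-c['origin']); return c['cx']-f*q[0]/q[2], c['cy']+f*q[1]/q[2]
def crop(c,fn,x0,y0,w,h,k):
    cv2.imwrite(fn,cv2.resize(c['frame'][y0:y0+h,x0:x0+w,::-1],None,fx=k,fy=k,interpolation=cv2.INTER_CUBIC))
E
python3 - <<'E'
from h import *
c=pickle.load(open('top0.pkl','rb')); crop(c,'pics/topc.png',165,112,130,138,4.34)
E
```

```text
(no output)
```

View pics/topc.png

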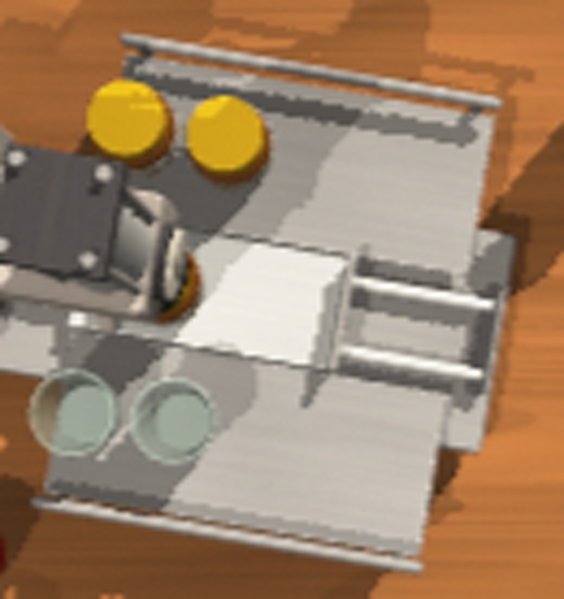

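The crop confirms the amber jar on the carriage beneath the head, at crop (180,285). The rail ends are at (125,42)-(500,103) and (35,503)-(420,567), and the lip is at about (335,310).

Run:
```python
from h import *
c=pickle.load(open('top0.pkl','rb')); k=4.34
W=lambda u,v,z: onz(c,165+u/k-.4,112+v/k-.4,z)
P=[W(125,42,.091),W(500,103,.091),W(35,503,.091),W(420,567,.091)]
print(np.round(P,4), np.linalg.norm(P[0]-P[1]),np.linalg.norm(P[2]-P[3]))
d=(P[0]-P[1])+(P[2]-P[3]); a=np.arctan2(d[1],d[0]); ex=np.array([np.cos(a),np.sin(a),0]); ey=np.array([-ex[1],ex[0],0])
m=np.mean(P,0); m[2]=0; print('width',(P[2]+P[3]-P[0]-P[1])@ey/2)
O=m-.08*ex; print('yaw',np.degrees(a),'O',O,'ex',ex,'ey',ey)
pickle.dump((O,ex,ey),open('cap.pkl','wb'))
w=lambda x,y,z: O+x*ex+y*ey+np.array([0,0,z])
for n,p in dict(lip=(.024,0,.096),lipL=(.024,.045,.096),lipR=(.024,-.045,.096),tabc=(-.07,.178,.0685),tabd=(-.07,-.178,.0685)).items():
    u,v=proj(c,w(*p)); print(n,np.round(w(*p),4),'crop px',(u+.4-165)*k,(v+.4-112)*k)
own=lambda p:(round((p-O)@ex,4),round((p-O)@ey,4))
print('capped',own(W(127,118,.1445)),own(W(227,135,.1445)),'empty',own(W(73,411,.1345)),own(W(173,420,.1345)))
s=pickle.load(open('scene0.pkl','rb'))
print('scene rail ends', [np.round(np.array(proj(s,p))*800/512) for p in P])
print('tool yaw of -ex', np.degrees(np.arctan2(-ex[1],-ex[0])))
```

```text
[[ 0.7674  0.1763  0.091 ]
 [ 0.7207 -0.1196  0.091 ]
 [ 0.4057  0.2392  0.091 ]
 [ 0.3579 -0.0579  0.091 ]] 0.299509326178939 0.3009119146034476
width 0.36753606257365873
yaw 80.95361611391091 O [ 0.5503616  -0.01950094  0.        ] ex [0.157234   0.98756138 0.        ] ey [-0.98756138  0.157234    0.        ]
lip [0.5541 0.0042 0.096 ] crop px 341.1441653022245 312.30522859379164
lipL [0.5097 0.0113 0.096 ] crop px 331.57059647691665 369.46494435740493
lipR [ 0.5986 -0.0029  0.096 ] crop px 350.66550348113054 255.4573598495042
tabc [ 0.3636 -0.0606  0.0685] crop px 422.85806796298505 557.4505935278261
tabd [ 0.7151 -0.1166  0.0685] crop px 494.2414038227686 115.90033785236167
capped (np.float64(0.2048), np.float64(-0.1145)) (np.float64(0.1286), np.float64(-0.1141)) empty (np.float64(0.2078), np.float64(0.1085)) (np.float64(0.133), np.float64(0.103))
scene rail ends [array([267., 291.]), array([405., 246.]), array([338., 433.]), array([495., 370.])]
tool yaw of -ex -99.04638388608909
```

Two views agree with the pose:
- Capper origin (0.550, -0.020), yaw 81°.
- Outfeed on the own -y side.
- Predicted lip pixel (341,312) matches the picture.

I'll move with tool y along the pull direction and the fingers shut.

Call:
drive_tool(increments=[[50,-20,0,0.1],[105,-42,0,0.2],[160,-64,0,0.3],[215,-86,0,0.39],[270,-108,0,0.39],[320,-128,0,0.39],[335,-134,0,0.39],[335,-134,0,0.39]], claw=255)

```text
clock: 1.1
tool_pos: [0.4508, -0.4489, 0.2309]
eef_rot: [[0.988, -0.156, -0.0], [-0.156, -0.988, 0.0], [-0.0, -0.0, -1.0]]
wrist_force: [-0.3, 0.5, 0.0]
finger_gap: 0.0002
grasp_force: 0.0
```

Call:
drive_tool(increments=[[5,-55,0,0],[10,-110,0,0],[15,-165,0,0],[20,-220,0,0],[25,-275,0,0],[30,-330,0,0],[31,-385,0,0],[31,-440,0,0],[31,-485,0,0],[31,-495,0,0]])

```text
clock: 2.35
tool_pos: [0.559, 0.0355, 0.2313]
eef_rot: [[0.988, -0.156, -0.0], [-0.156, -0.988, 0.0], [-0.0, -0.0, -1.0]]
wrist_force: [0.6, -0.9, -0.2]
finger_gap: 0.0002
grasp_force: 0.0
```

Run:
```python
from h import *
from bench import arm,vision
s=arm.observe();O,ex,ey=pickle.load(open('cap.pkl','rb'))
p=np.array(s['tool_pos']);print(s['clock'],p,(p-O)@ex,(p-O)@ey,s['wrist_force'])
c=vision.camera('scene'); crop(c,'pics/s1.png',80,80,250,220,3.2/1.2); pickle.dump(c,open('s1.pkl','wb'))
for q in((.024,0),(.024,.045),(.024,-.045)): 
    w=O+q[0]*ex+q[1]*ey+[0,0,.096]; u=np.array(proj(c,w)); print((u-[80,80])*3.2/1.2)
```

```text
2.35 [0.55897159 0.03549168 0.23128028] 0.05566236809421808 0.00014380976634706215 [ 0.63067719 -0.89057229 -0.18024379]
[473.44149384 327.40993156]
[491.95103206 354.62282149]
[455.6559357  301.26144364]
```

View pics/s1.png

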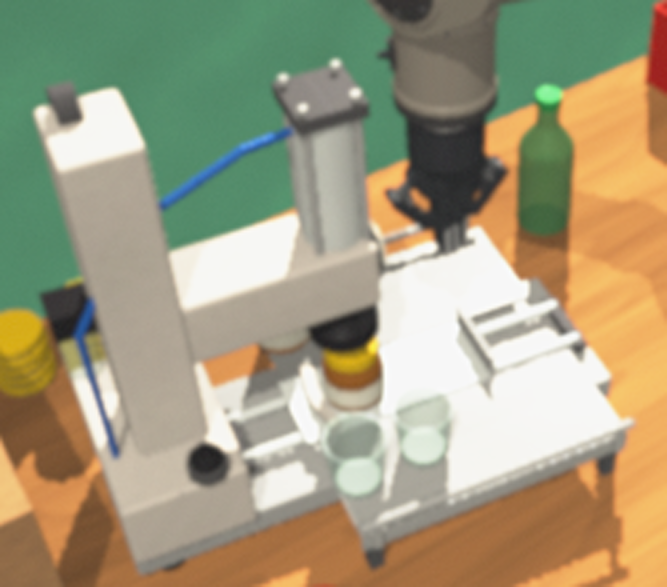

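The picture shows the gripper hovering behind the lip. The lip's predicted pixel (473,327) lies on the seen lip, and the jar is under the chuck at (350,365). Descending.

Call:
drive_tool(increments=[[0,5,30,0],[0,5,60,0],[0,5,90,0],[0,5,115,0],[0,5,135,0],[0,5,145,0],[0,5,151,0],[0,5,151,0]])

```text
clock: 3.4
tool_pos: [0.5582, 0.0289, 0.0805]
eef_rot: [[0.987, -0.158, 0.0], [-0.158, -0.987, -0.0], [0.0, 0.0, -1.0]]
wrist_force: [-0.1, -0.3, 0.4]
finger_gap: 0.0
grasp_force: 0.0
```

Call:
drive_tool(increments=[[0,3,0,0],[0,6,0,0],[0,9,0,0],[0,12,0,0],[0,16,0,0],[0,21,0,0],[0,27,0,0],[0,34,0,0],[0,42,0,0],[0,50,0,0]])

```text
clock: 4.65
tool_pos: [0.5501, -0.0206, 0.0803]
eef_rot: [[0.987, -0.158, -0.0], [-0.158, -0.987, 0.0], [-0.0, 0.0, -1.0]]
wrist_force: [0.2, 3.8, 2.5]
finger_gap: -0.0002
grasp_force: 1.8
```

Call:
drive_tool(increments=[[0,9,0,0],[0,19,0,0],[0,29,0,0],[0,39,0,0],[0,49,0,0],[0,59,0,0],[0,68,0,0],[0,77,0,0],[0,86,0,0],[0,94,0,0]])

```text
clock: 5.9
tool_pos: [0.5352, -0.1134, 0.0803]
eef_rot: [[0.987, -0.158, -0.0], [-0.158, -0.987, 0.0], [-0.0, 0.0, -1.0]]
wrist_force: [-2.3, 4.1, -0.8]
finger_gap: -0.0002
grasp_force: 1.7
```

Call:
drive_tool(increments=[[0,7,0,0],[0,14,0,0],[0,20,0,0],[0,25,0,0],[0,29,0,0],[0,32,0,0],[0,34,0,0],[0,36,0,0]])

```text
clock: 6.9
tool_pos: [0.5301, -0.1466, 0.0803]
eef_rot: [[0.988, -0.156, 0.0], [-0.156, -0.988, 0.002], [-0.0, -0.002, -1.0]]
wrist_force: [-0.9, 18.4, 0.7]
finger_gap: -0.0002
grasp_force: 9.1
```

Call:
drive_tool(increments=[[0,1,0,0],[0,2,0,0],[0,2,0,0]])

```text
clock: 7.28
tool_pos: [0.53, -0.1467, 0.0803]
eef_rot: [[0.988, -0.155, 0.0], [-0.155, -0.988, 0.003], [-0.0, -0.003, -1.0]]
wrist_force: [0.0, 21.7, 0.5]
finger_gap: -0.0
grasp_force: 10.8
```

Run:
```python
from h import *
from bench import arm,vision
s=arm.observe();O,ex,ey=pickle.load(open('cap.pkl','rb'))
p=np.array(s['tool_pos']);print(s['clock'],p,(p-O)@ex,(p-O)@ey,s['wrist_force'])
c=vision.camera('top'); crop(c,'pics/t2.png',165,112,130,138,4.34); pickle.dump(c,open('t2.pkl','wb'))
for q in((-.146,.045,.096),(-.146,-.045,.096),(0,0,.146)):
    u=np.array(proj(c,O+q[0]*ex+q[1]*ey+[0,0,q[2]])); print((u+.4-[165,112])*4.34)
hsv=cv2.cvtColor(c['frame'],cv2.COLOR_RGB2HSV); m=cv2.inRange(hsv,(20,140,120),(33,255,255))
n,l,st,ce=cv2.connectedComponentsWithStats(m)
for i in range(1,n):
    if st[i,4]>60:
        q=onz(c,*ce[i],.146); print(st[i],np.round(ce[i],1),np.round(q,4),'own',(q-O)@ex,(q-O)@ey)
```

```text
7.275 [ 0.53003395 -0.14672151  0.080331  ] -0.12883431789874494 7.139861044088217e-05 [1.66405876e-03 2.17208239e+01 5.25966806e-01]
[548.26631227 405.1081539 ]
[566.18240662 290.88432499]
[371.12868847 312.06545738]
[118  84  45  33 716] [140.4  98.3] [0.8286 0.3418 0.146 ] own 0.40058481964529946 -0.21798672476568848
[452  90  22  21 348] [462.5  99.6] [ 0.8327 -0.7202  0.146 ] own -0.6475773854325789 -0.38899125750251573
[423  92  22  21 352] [433.3 101.9] [ 0.8241 -0.6231  0.146 ] own -0.5529989652229661 -0.36527867119694024
[456 119  21  21 348] [465.9 128.6] [ 0.7355 -0.728   0.146 ] own -0.6706084907891913 -0.2942708076131398
[426 121  22  21 352] [436.7 130.9] [ 0.7273 -0.631   0.146 ] own -0.5760347653402963 -0.27084321728304883
[185 130  18  18 250] [193.6 138.7] [0.6956 0.1653 0.146 ] own 0.20530107418956223 -0.11439746293162054
[208 134  18  18 250] [216.4 142.4] [0.684 0.091 0.146] own 0.130125931237874 -0.11458308687465348
[459 148  22  21 357] [469.4 157.8] [ 0.6385 -0.7357  0.146 ] own -0.6933777005196142 -0.1996873716427645
[430 150  22  21 356] [439.9 160.1] [ 0.6305 -0.6387  0.146 ] own -0.5988645234250055 -0.1765026857820957
[242 176  19  18 261] [251.1 184.4] [ 0.5476 -0.0227  0.146 ] own -0.0035911153456375223 0.002193011448111899
[372 197  22  32 517] [382.7 212.4] [ 0.4593 -0.4474  0.146 ] own -0.4368693604355953 0.022693462720681692
```

View pics/t2.png

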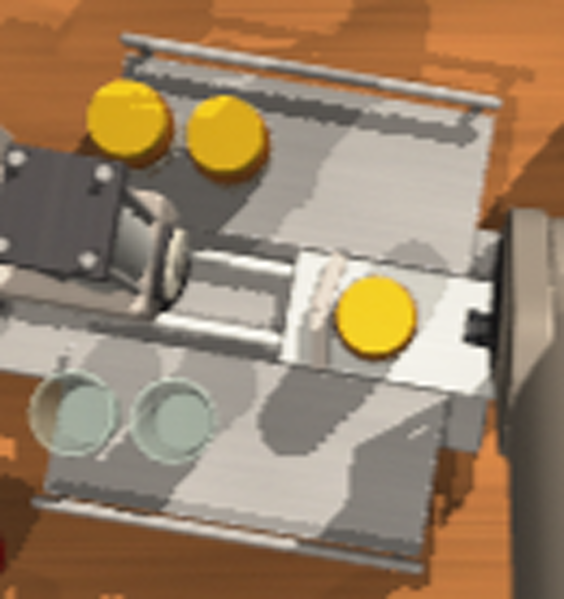

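The carriage is at its stop: force rises to 21 N with no further motion, and the jar is at own (-4, 2) mm. The white vee's arms reach forward beside the jar, at crop (340,255) and (325,365). The sideways push must therefore drift a little in own -x. Next: unhook, rise, and go round to the infeed side of the jar with the fingers half open.

Call:
drive_tool(increments=[[0,-6,0,0],[0,-11,0,0],[0,-11,-20,0],[0,-11,-60,0],[0,-11,-110,0],[0,-11,-145,0],[0,-11,-150,0]])

```text
clock: 8.2
tool_pos: [0.5324, -0.1401, 0.233]
eef_rot: [[0.987, -0.158, 0.004], [-0.158, -0.987, -0.001], [0.005, 0.001, -1.0]]
wrist_force: [0.6, 0.1, -0.1]
finger_gap: -0.0
grasp_force: 0.0
```

Call:
drive_tool(increments=[[-30,-40,0,0],[-60,-75,0,0],[-85,-105,0,0],[-90,-117,0,0],[-90,-117,0,0],[-90,-117,0,0],[-90,-117,0,0]], claw=108)

```text
clock: 9.07
tool_pos: [0.4611, -0.0106, 0.2301]
eef_rot: [[0.987, -0.159, -0.0], [-0.159, -0.987, 0.0], [-0.0, -0.0, -1.0]]
wrist_force: [-0.8, 0.3, 0.5]
finger_gap: 0.0493
grasp_force: 0.0
```

```bash
cat > chk.py <<'E'
from h import *
from bench import arm,vision
s=arm.observe();O,ex,ey=pickle.load(open('cap.pkl','rb'))
p=np.array(s['tool_pos']);print(s['clock'],'tcp own',(p-O)@ex,(p-O)@ey,p[2],s['wrist_force'],s['finger_gap'])
c=vision.camera('top'); pickle.dump(c,open('tl.pkl','wb'))
hsv=cv2.cvtColor(c['frame'],cv2.COLOR_RGB2HSV); m=cv2.inRange(hsv,(20,140,120),(33,255,255)); m[:,:180]=0; m[:,300:]=0
n,l,st,ce=cv2.connectedComponentsWithStats(m)
for i in range(1,n):
    if st[i,4]>20:
        q=onz(c,*ce[i],.146); print(st[i],'own',(q-O)@ex,(q-O)@ey)
E
python3 chk.py
```

```text
9.075 tcp own -0.005259360372695003 0.08958376638862074 0.23009541034461906 [-0.76597243  0.34143334  0.53640512] 0.0492606926001229
[185 130  18  18 249] own 0.2053852376659107 -0.11432029134948563
[208 134  18  18 249] own 0.1301528482761466 -0.11469396006090024
[242 176  17  10 122] own 0.0021011422290929706 -0.00963753952753098
```

Call:
drive_tool(increments=[[0,0,30,0],[0,0,65,0],[0,0,100,0],[0,0,125,0],[0,0,140,0],[0,0,145,0],[0,0,145,0]])

```text
clock: 10.0
tool_pos: [0.4611, -0.0097, 0.0857]
eef_rot: [[0.987, -0.158, 0.0], [-0.158, -0.987, 0.0], [0.0, -0.0, -1.0]]
wrist_force: [-0.2, 0.5, 0.3]
finger_gap: 0.0489
grasp_force: 0.0
```

Call:
drive_tool(increments=[[10,0,0,0],[20,0,0,0],[29,0,0,0],[36,0,0,0],[42,0,0,0],[47,0,0,0],[50,0,0,0],[52,0,0,0]])

```text
clock: 11.0
tool_pos: [0.5122, -0.0179, 0.0853]
eef_rot: [[0.987, -0.158, -0.0], [-0.158, -0.987, 0.0], [-0.0, -0.0, -1.0]]
wrist_force: [-0.4, 0.4, -0.3]
finger_gap: 0.0493
grasp_force: 0.0
```

Call:
drive_tool(increments=[[3,1,0,0],[7,2,0,0],[11,4,0,0],[15,6,0,0],[19,8,0,0],[23,10,0,0],[28,12,0,0],[33,14,0,0],[38,16,0,0],[43,17,0,0]])

```text
clock: 12.25
tool_pos: [0.5522, -0.0417, 0.0853]
eef_rot: [[0.987, -0.158, -0.0], [-0.158, -0.987, -0.0], [-0.0, 0.0, -1.0]]
wrist_force: [-3.0, 1.1, 1.6]
finger_gap: 0.0497
grasp_force: 1.3
```

```bash
python3 chk.py; python3 -c "
from h import *
c=pickle.load(open('tl.pkl','rb')); crop(c,'pics/t3.png',165,112,130,138,4.34)"
```

```text
12.25 tcp own -0.02163564773002522 -0.005265939476777139 0.0853459399362426 [-2.97789418  1.07811909  1.5895289 ] 0.04974128783509501
[185 130  18  18 251] own 0.20537113043917463 -0.11430205759391826
[208 134  18  18 250] own 0.130125931237874 -0.11458308687465348
```

View pics/t3.png

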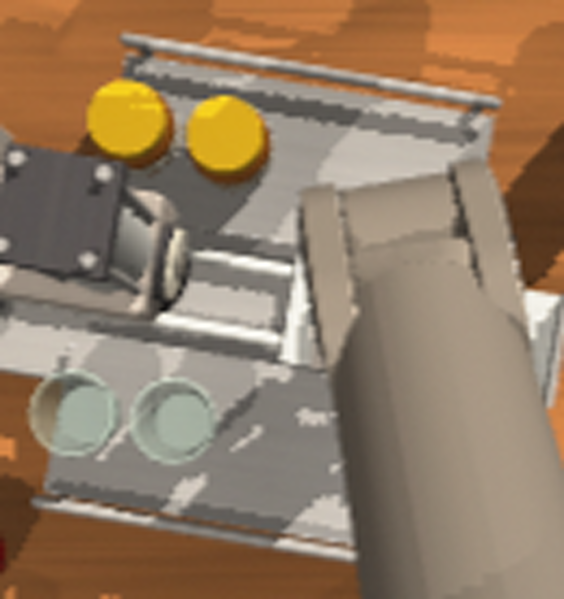

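The arm hides the jar in the top view. The 3 N push force and the geometry say it is cradled, with the carriage still out at the right edge. Continuing straight.

Call:
drive_tool(increments=[[5,0,0,0],[10,0,0,0],[15,0,0,0],[20,0,0,0],[25,0,0,0],[30,0,0,0],[35,0,0,0],[40,0,0,0],[44,0,0,0],[48,0,0,0]])

```text
clock: 13.55
tool_pos: [0.5995, -0.0491, 0.0854]
eef_rot: [[0.987, -0.158, 0.0], [-0.158, -0.987, 0.0], [0.0, -0.0, -1.0]]
wrist_force: [-0.8, -0.2, -2.0]
finger_gap: 0.0493
grasp_force: 0.8
```

Run:
```python
from h import *
from bench import arm,vision
c=vision.camera('scene'); crop(c,'pics/s4.png',180,130,150,140,4.2)
```

```text
(no output)
```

View pics/s4.png

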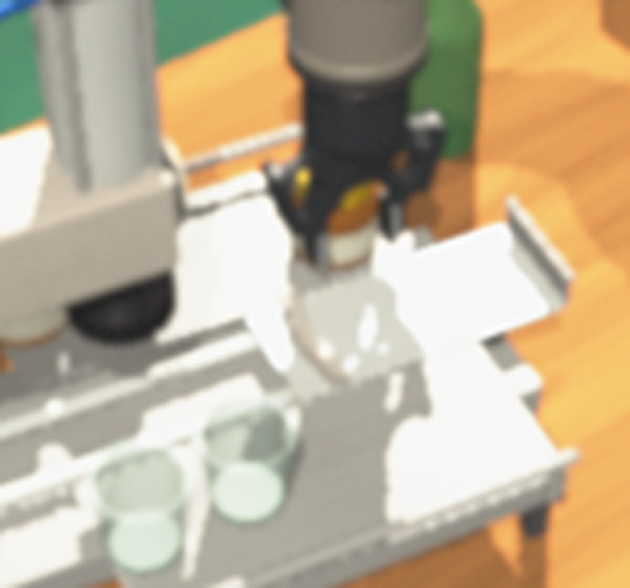

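The jar is upright between the fingers on the outfeed side, at (345,220). The carriage is still out, with its lip at (540,240). Finishing the push, then backing off.

Call:
drive_tool(increments=[[5,0,0,0],[10,0,0,0],[15,0,0,0],[20,0,0,0],[24,0,0,0],[27,0,0,0],[29,0,0,0],[29,0,0,0]])

```text
clock: 14.6
tool_pos: [0.6282, -0.0536, 0.0854]
eef_rot: [[0.988, -0.158, 0.0], [-0.158, -0.988, 0.0], [0.0, -0.0, -1.0]]
wrist_force: [-0.4, 0.1, -0.6]
finger_gap: 0.0489
grasp_force: 0.2
```

Call:
drive_tool(increments=[[-4,0,0,0],[-10,0,0,0],[-20,0,0,0],[-35,0,0,0],[-50,0,0,0],[-60,0,0,0],[-60,0,-30,0],[-60,0,-80,0],[-60,0,-130,0],[-60,0,-150,0]])

```text
clock: 15.85
tool_pos: [0.5693, -0.044, 0.2385]
eef_rot: [[0.987, -0.158, 0.004], [-0.158, -0.987, -0.0], [0.004, -0.0, -1.0]]
wrist_force: [0.7, -0.1, 0.1]
finger_gap: 0.049
grasp_force: 0.0
```

Call:
drive_tool(increments=[[-30,40,0,0],[-60,90,0,0],[-70,140,0,0],[-75,190,0,0],[-75,240,0,0],[-75,280,0,0],[-75,300,0,0],[-75,300,0,0]])

```text
clock: 16.85
tool_pos: [0.4469, -0.3292, 0.2351]
eef_rot: [[0.987, -0.159, -0.0], [-0.159, -0.987, 0.0], [-0.0, -0.0, -1.0]]
wrist_force: [-0.7, 0.3, -0.5]
finger_gap: 0.0496
grasp_force: 0.0
```

```bash
python3 chk.py; python3 -c "
from h import *
c=pickle.load(open('tl.pkl','rb')); crop(c,'pics/t5.png',165,112,150,138,4.34)"
```

```text
16.85 tcp own -0.3221158873344611 0.053474599173283184 0.23513982384602045 [-0.68659223  0.32386173 -0.51646998] 0.04957145758466105
[185 130  18  18 249] own 0.2053852376659107 -0.11432029134948563
[208 134  18  18 250] own 0.130125931237874 -0.11458308687465348
[254 142  18  18 259] own -0.023090038349994513 -0.11301637631085376
```

View pics/t5.png

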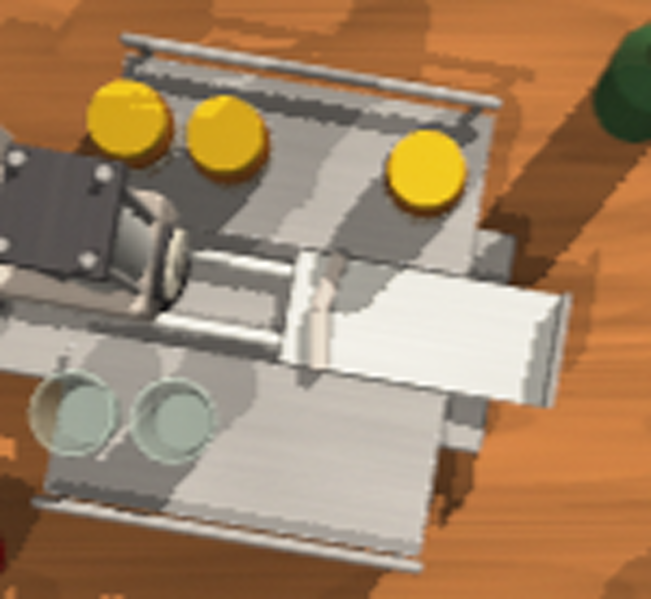

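The jar stands upright on the outfeed table at crop (427,170), own (-23, -113) mm, with 14 mm or more to every edge. The lip is at (568,291)-(550,405), which matches the fully-out prediction. Everything else is where it was.

```bash
python3 -c "
from bench import arm
print(arm.finish_job())"
```

```text
the job is handed in; nothing more can be done
None
```

The carriage is drawn out to its stop and left there, and the capped jar stands upright and wholly on the outfeed table. No other jar or thing on the capper moved in the last picture, and the job was handed in at about 17 s; no verdict was shown.

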